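# Check a striker in the click gauge

## Task

Check the green striker lying in the bench gauge: with a fingertip, push the gauge's sliding carriage along its rails towards the fixed jaw until it clicks into the size notch, then take the hand away and leave it seated there. Only push it: do not force the carriage on past the click so that the striker is squeezed, do not pick the striker up, and leave the magnifier, coaster and dish where they are.

Things in the scene. Friction and masses are not known exactly. Their poses are not given: they have to be found in the camera images.
- gauge: Bench striker gauge, screwed down. Aluminium bed 210 x 104 x 12 mm; origin at the centre of its underside, on the table. Its x runs along the rails towards the fixed jaw, z up, y left; it may point any way on the table. Two steel rails 10 mm wide at y = +34 and -34 mm, tops 22 mm above the table. Fixed jaw: steel block across the front end, face at x = +83 mm, top at 38 mm.
- carriage (a joint): Travel of the grey carriage that bridges the rails, towards the fixed jaw, m: 0 fully open, starts at 0 to 0.045, seated in the notch at 0.080; stays where left. Sliding takes 2 to 4 N. From 3 mm before the seat a sprung ball falls into the notch and draws the carriage home by itself, the push falling to nothing; forcing it on out of the seat takes 15 to 20 N.
- thumb_plate (a point): The place to push: middle of the carriage's upright flat rear face (facing gauge -x), 42 mm above the table. Upright plate 44 mm wide, top edge 54 mm above the table; under 38 mm the face is 90 mm wide. The space behind it is free above the rails. The carriage is 28 mm long; its front face is the moving jaw, 28 mm ahead of this point.
- notch (a point): Middle of the size notch, a V cut 10 mm wide and 5 mm deep in the top of the left rail, at rail-top height (22 mm): gauge x = +27.7 mm, y = +34 mm, marked by a dark line on the bed's left edge. When seated, the middle of the carriage (14 mm ahead of its rear face), with its brass-headed plunger, stands over it and the jaws are 41.3 mm apart.
- striker: Swirled green resin striker, a disc 39 mm across and 9 mm thick, 15 g, lying loose and flat on the bed (12 mm above the table) between carriage and fixed jaw; origin at the centre of its underside. The carriage may sweep it along. It is 2.3 mm smaller than the gap of the seated gauge.
- magnifier: Magnifier lying beside the gauge: brass ring 84 mm across and 14 mm high round a lens, wooden handle along its own -x to 144 mm from the origin; origin at the centre of the ring, on the table. Not to be disturbed.
- coaster: Round teak coaster, 92 mm across, 9 mm high, beside the gauge; origin at the centre of its underside. Not to be disturbed.
- dish: Round white ceramic dish with a chipped rim, 90 mm across, 28 mm high, beside the gauge; origin at the centre of its underside. Not to be disturbed.
Mind the look-alikes: they are no part of the job. Of the things shaped like the striker, the green one is meant.

How it is judged:
By the outcome, as a careful person would: the job done as asked, in the order asked, and still so for the second after the job is handed in, with the robot touching nothing.
It also fails if it takes over 40 s, if anything falls off the work surface, if the arm or the gripper's body presses on something with over 40 N, if the wrist force passes 120 N, or if a joint passes its speed limit or range.

## Robot

A 7-joint arm with a two-finger parallel gripper is mounted at the origin on the work surface. World frame = base frame: x ahead of the robot, y to its left, z up, the work surface at z = 0. Lengths are in m, angles in rad, forces in N, time in s.
With the tool pointing down it reaches from about 0.425 to 0.925 m from the base axis. Payload 6.8 kg.
Tool frame: the origin (TCP) lies on the centre line of the jaws, within the pads' length; the fingertips stand 25 mm ahead of it and the grasp point (between the pads) lies 6 mm ahead of it; z points along the fingers, y is the line along which they close (so a half turn about z gives the same grasp; the last joint's range is limited). The gripper opens to 85 mm and grips with 20 to 120 N. Pads are 22 mm wide; open, the fingers measure 114 mm over their backs; the gripper's body (76 mm by 85 mm) begins 54 mm behind the grasp point. The pads swing forward as they close: fully open they stand 13 mm farther back than shut.
Start: joints at [-1.454, 0.477, 0.022, 1.555, -0.011, 1.109, -0.083], TCP at [0.15, 0.658, 0.256] pointing down, gripper open.
Joint ranges: [-2.96, 2.96], [-0.34, 2.1], [-1.41, 1.46], [0.24, 2.44], [-1.37, 4.51], [0.17, 1.92], [-2.96, 2.96]. Speed limits (rad/s): [2.39, 2.39, 3.14, 3.14, 3.14, 3.14, 3.14].

## Interface

Orientations are given as a rotation vector (axis times angle).
In Python, from bench import telemetry, grab_frame, job gives the robot as it stands.
- The arm moves only by the tool apply_moves, never from a script. Its argument "rows" is a list of rows, each a list of 2 entries, a list of its own where there are three numbers: the shift along the tool's x, y, z each as a share of 250 mm, from -1 to 1, then the turn, a rotation vector about the tool's x, y, z each as a share of pi rad, from -1 to 1. A call has 1 to 10 rows; each row is the pose to reach, as a shift and turn from the pose commanded when the call began, along the tool's axes at that moment, turning the shorter way round; what a row does not reach only later rows make up. A row lasts 1/8 s, in which the tool goes at most 62.5 mm and 10.7 degrees, less where a joint would pass 70% of its speed; a pose out of reach is approached as far as the arm can. A call with a number of a shift or a turn outside -1 to 1 is refused whole. A call with a gripper value outside its range is refused whole. "jaw" is the gripper's target within -1 to 1 (fully open at 1, half-way at 0, shut at -1), set as the call begins (left out, the last holds). The fingers move at their own pace and stop on an object; "newtons" is the grip in N (left out, the last holds). Time passes only in rows, so rows that repeat a pose let the fingers close. It gives the time, the measured TCP pose, the force, the opening and the grip force at its end, in the units of the state.
- telemetry.get_obs(): the state, without advancing time (a new reading comes with each control period).
- grab_frame(name): name is "scene" or "top" or "wrist"; returns a dict with "frame" (384x512x3 uint8, red, green, blue), "vertical_fov" (degrees; the focal length in pixels is half the picture's height over the tangent of half this angle, whatever the lens; pixels are square), "cx", "cy" (the principal point, pixels), "k1" (the pictures are not rectified: a ray, as slopes to the right and down, at radius r is drawn at 1 + k1 r^2 times it, then the intrinsics apply), "origin" and "attitude" of the camera in the world. Camera axes: x right, y up, looking along -z (the intrinsics and any distortion apply to the point x, -y, -z); pixel columns grow to the right and rows downward; lengths in m; the calibration is good to about 2 mm. A picture is of the moment at which its call begins. There is no depth.
- job.hand_in(): hands the job in; it is judged then, once.
The state is a dict: "clock": time; "joints": joint angles; "qvel": joint speeds; "tau": joint torques, N m; "tcp_pos": TCP position; "orientation": TCP orientation; "contact_force": force on the tool from outside, world axes, zero at the start; "moment": the same for the moment, N m; "grip_width": finger opening in m; "gripper_force": force on a finger pad.
Only numpy, scipy, OpenCV 4.12 (cv2) and the standard library are available. Lean on these libraries where they do the work, as an engineer would, in place of code of your own. Each camera call takes 0.05 s, during which the arm holds its last target. There are 200 camera calls.

## Working session

There is one attempt and no reset: what is moved stays moved. The work goes in short steps, Python scripts to look and compute and a tool call to move; the robot and the scene stay as the last step left them, time stands still between calls to the robot, and variables do not carry over. Pictures are saved under pics/ and viewed, at most 10 in all, crops included, and the job is handed in when it is done.

Besides the shell and the picture viewer there is one more tool, called as name(argument=value, ...), one argument or row to a line, values as JSON. apply_moves: Moves the arm, as the interface text tells. Its arguments: {"type":"object","properties":{"rows":{"type":"array"},"jaw":{"type":"number"},"newtons":{"type":"number"}},"required":["rows"]}

```bash
mkdir -p pics; cat > h.py <<'E'
import numpy as np, cv2
from scipy.spatial.transform import Rotation as R
from bench import telemetry, grab_frame, job
def rot(a):
    a=np.array(a,float)
    if a.shape==(3,3): return a
    return R.from_rotvec(a).as_matrix() if a.size==3 else R.from_quat(a).as_matrix()
def KD(c):
    f=192/np.tan(np.radians(c['vertical_fov'])/2)
    return np.array([[f,0,c['cx']],[0,f,c['cy']],[0,0,1.]]),np.array([c['k1'],0,0,0.])
F=np.diag([1,-1,-1.])
def ray(c,px,z):
    K,D=KD(c); p=cv2.undistortPoints(np.array(px,float).reshape(-1,1,2),K,D).reshape(-1,2)
    d=np.c_[p,np.ones(len(p))]@F@rot(c['attitude']).T; o=np.array(c['origin'])
    return o+d*((z-o[2])/d[:,2])[:,None]
def proj(c,P):
    K,D=KD(c); A=F@rot(c['attitude']).T
    return cv2.projectPoints(np.array(P,float).reshape(-1,1,3),cv2.Rodrigues(A)[0],-A@np.array(c['origin']),K,D)[0].reshape(-1,2)
E
python3 - <<'E'
from h import *
import pickle
C={n:grab_frame(n) for n in("scene","top")}
pickle.dump(C,open('c.pkl','wb'))
for n,c in C.items():
    print(n,{k:v for k,v in c.items() if k!='frame'})
    cv2.imwrite(f'pics/{n}.png',cv2.resize(c['frame'][...,::-1],(800,600),interpolation=cv2.INTER_CUBIC))
print(telemetry.get_obs())
E
```

```text
scene {'vertical_fov': 45.30421368460451, 'cx': 247.1726783788329, 'cy': 198.23430909548904, 'k1': 0.04217423026524247, 'origin': array([1.22939959, 0.2084182 , 0.70077054]), 'attitude': array([0.60077063, 0.76957895, 1.64620078])}
top {'vertical_fov': 56.39665740836105, 'cx': 254.49434293111472, 'cy': 191.60131513873048, 'k1': -0.003959990790365164, 'origin': array([0.41520654, 0.03615826, 0.75531143]), 'attitude': array([ 0.12585546, -0.11217127, -1.56671867])}
{'clock': 0.1, 'joints': array([-1.45406677,  0.47770637,  0.02237561,  1.55630896, -0.01152805,
        1.10931889, -0.08312008]), 'qvel': array([ 0.00050903, -0.00166509, -0.00094574, -0.00029691, -0.00162011,
        0.00063922, -0.00025361]), 'tau': array([ 4.26629529e-03, -5.97756207e+01,  1.61343098e+00, -2.81955010e+01,
        1.28562862e-02,  4.96144450e-03,  2.74892983e-05]), 'tcp_pos': array([0.1503969 , 0.65754257, 0.25544939]), 'orientation': array([-3.52474205e-01, -3.12168071e+00,  2.53117431e-03]), 'contact_force': array([ 0.53591349, -1.37263136, -0.54781938]), 'moment': array([ 0.02021906,  0.01380993, -0.0132863 ]), 'gripper_force': 0.0, 'grip_width': 0.08580269666473973}
```

View pics/top.png

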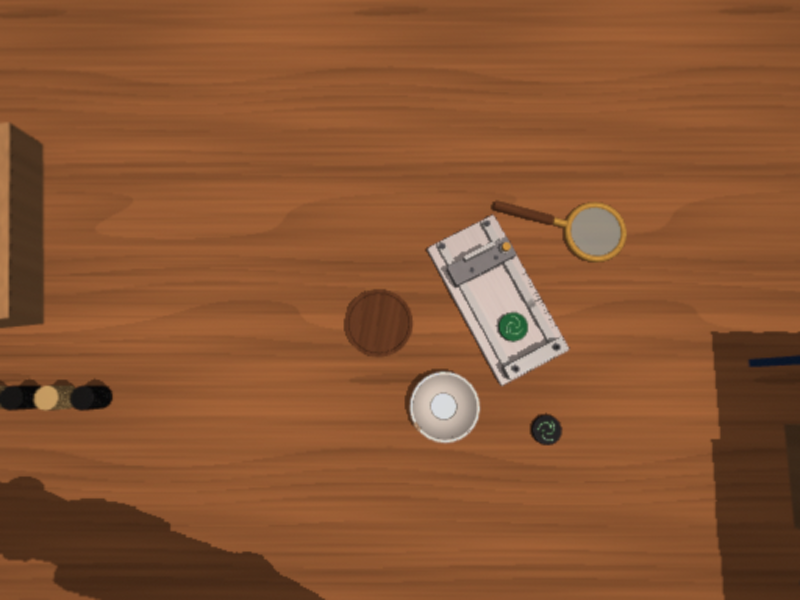

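View pics/scene.png

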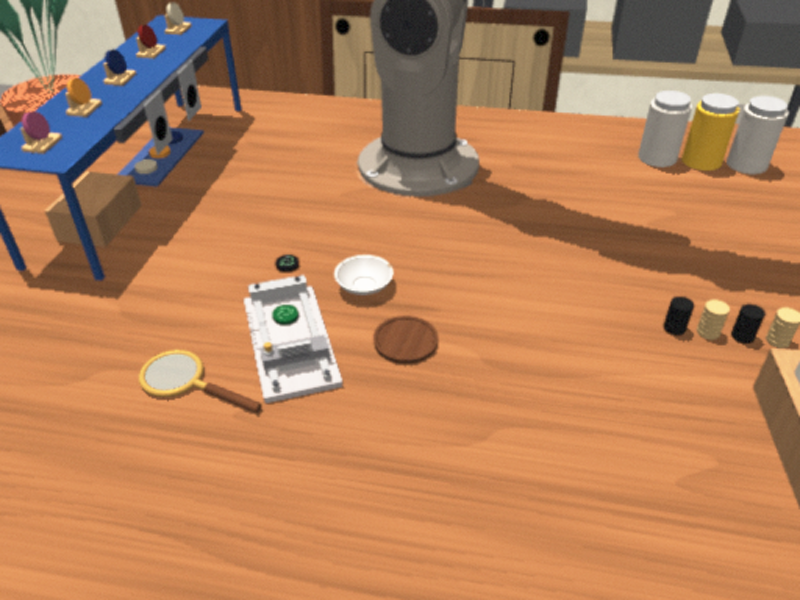

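The top picture shows the gauge with bed corners near (428,248), (494,215), (568,349) and (504,385), and the carriage near (480,262). The fixed jaw is at (530,360), at the lower right. Disc candidates are the green one at (513,326) on the bed and the black one at (545,430) on the table. By the description it's the green one. I'll check that in a close crop.

```bash
python3 - <<'E'
from h import *
import pickle
c=pickle.load(open('c.pkl','rb'))['top']
im=c['frame'][125:260,260:440]
cv2.imwrite('pics/crop.png',cv2.resize(im[...,::-1],None,fx=4.4,fy=4.4,interpolation=cv2.INTER_CUBIC))
q=np.array([(428,248),(494,215),(568,349),(504,385)])*.64
P=ray(c,q,.012);print(P);print(np.linalg.norm(np.roll(P,-1,0)-P,axis=1),P.mean(0))
E
```

```text
[[ 0.59955978  0.00147811  0.012     ]
 [ 0.64602087 -0.08947108  0.012     ]
 [ 0.46236169 -0.18274893  0.012     ]
 [ 0.41517625 -0.09690759  0.012     ]]
[0.10212928 0.20598896 0.0979551  0.20899051] [ 0.53077965 -0.09191237  0.012     ]
```

View pics/crop.png

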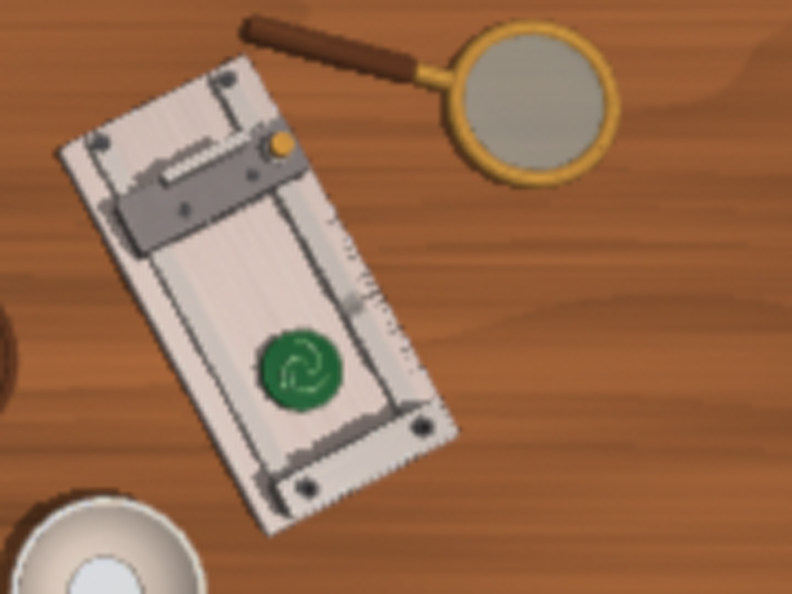

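The crop shows that the disc on the bed at (300,370) is the green swirled one. The carriage, with its upright plate and brass plunger (282,144), is at the rear, and the fixed jaw is near (350,460). I'll fit the pose next, using both cameras.

```bash
python3 - <<'E'
from h import *
import pickle
from scipy.optimize import least_squares
C=pickle.load(open('c.pkl','rb'));c=C['top']
px=np.array([(246,57),(58,152),(270,535),(458,432)])/4.4+[260,125]-.4
m=np.array([(-105,52,12),(-105,-52,12),(105,-52,12),(105,52,12)])/1e3
T=lambda p,m:(R.from_euler('z',p[2]).apply(m)+[p[0],p[1],0])
s=least_squares(lambda p:(proj(c,T(p,m))-px).ravel(),[.53,-.09,-2.66]);p=s.x
print(p,np.degrees(p[2]),s.fun.round(1))
# carriage: plate top rear edge ends z=.054 ; front lower edge; jaw front edge z=?
inv=lambda P:R.from_euler('z',-p[2]).apply(P-[p[0],p[1],0])*1e3
for n,q,z in(('plate',[(163,178),(243,132)],.054),('platefront',[(167,187),(250,145)],.054),('body front',[(140,257),(308,170)],.038),('brass',[(282,144)],.045),('striker',[(300,370)],.021),('mark',[(368,296)],.012)):
    print(n,inv(ray(c,np.array(q)/4.4+[260,125]-.4,z)).round(1).tolist())
np.save('p.npy',p)
o=C['scene'];f=o['frame'][...,::-1].copy()
f=cv2.resize(f,None,fx=3,fy=3,interpolation=cv2.INTER_CUBIC)
cr=[(-105,52,12),(-105,-52,12),(105,-52,12),(105,52,12)]
t=10
cv2.polylines(f,[(proj(o,T(p,np.array(cr)/1e3))*3+1).astype(int)],True,(0,0,255),1)
for t in(0,10,20):
    cv2.polylines(f,[(proj(o,T(p,np.array([(-66.3+t,22,54),(-66.3+t,-22,54),(-66.3+t,-22,38),(-66.3+t,22,38)])/1e3))*3+1).astype(int)],True,(255,20*t//2,0),1)
cv2.imwrite('pics/sc.png',f[500:790,440:700][:, :].repeat(2,0).repeat(2,1))
E
```

```text
[ 0.53111141 -0.0902092  -2.65693652] -152.2312490973127 [-0.4 -1.  -0.4 -0.5 -0.2  0.8  1.   0.5]
plate [[-62.3, -21.7, 54.0], [-64.1, 20.9, 54.0]]
platefront [[-57.8, -22.1, 54.0], [-57.3, 20.7, 54.0]]
body front [[-36.9, -45.8, 38.0], [-36.6, 43.0, 38.0]]
brass [[-52.1, 36.4, 45.0]]
striker [[43.1, -2.5, 21.0]]
mark [[27.3, 45.6, 12.0]]
```

View pics/sc.png

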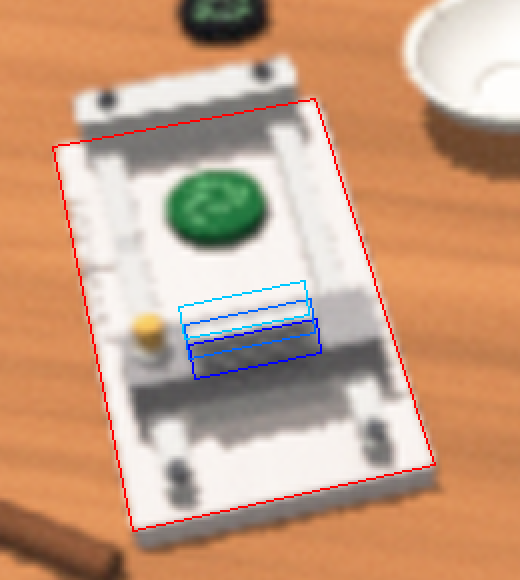

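The fit holds: residuals are 1 px or less and the notch mark falls at gauge x = 27.3. The scene overlay matches, with the carriage at about 2 mm travel and its rear face at gauge x of about -64. I'll shut the fingers and move over in stages while watching the joints.

apply_moves(
  rows=[
    [[-0.15,-0.1,0],[0,0,0.04]],
    [[-0.3,-0.2,0],[0,0,0.08]],
    [[-0.45,-0.31,0],[0,0,0.13]],
    [[-0.6,-0.42,0],[0,0,0.17]],
    [[-0.75,-0.52,0],[0,0,0.21]],
    [[-0.88,-0.61,0],[0,0,0.25]],
    [[-0.88,-0.61,0],[0,0,0.25]],
  ],
  jaw=-1,
  newtons=20,
)

```text
clock: 0.98
tcp_pos: [0.3337, 0.4571, 0.2562]
orientation: [1.529, 2.743, -0.002]
contact_force: [-0.2, 0.6, -0.5]
grip_width: 0.0003
gripper_force: 0.0
```

```bash
cat >> h.py <<'E'
def plan(gx,gy,z,yaw_off):
    "shift/turn shares to put TCP at gauge (gx,gy) mm, height z, tool x at gauge yaw+yaw_off deg, pointing down"
    p=np.load('p.npy'); o=telemetry.get_obs(); Rt=rot(o['orientation'])
    t=R.from_euler('z',p[2]).apply([gx/1e3,gy/1e3,0])+[p[0],p[1],z]
    a=p[2]+np.radians(yaw_off); x=np.array([np.cos(a),np.sin(a),0]); zz=np.array([0,0,-1.])
    G=np.c_[x,np.cross(zz,x),zz]
    print('clock',round(o['clock'],2),'j',o['joints'].round(2),'tcp',o['tcp_pos'].round(4),'F',o['contact_force'].round(1),'w',round(o['grip_width'],4))
    g=R.from_euler('z',-p[2]).apply(o['tcp_pos']-[p[0],p[1],0])*1e3; print('gauge tcp mm',g.round(1),'Fgauge',R.from_euler('z',-p[2]).apply(o['contact_force']).round(1))
    print('target',t.round(3),'shift',(Rt.T@(t-o['tcp_pos'])/.25).round(3),'turn',(R.from_matrix(Rt.T@G).as_rotvec()/np.pi).round(3))
E
python3 -c "
from h import *
plan(-90,0,.256,180)"
```

```text
clock 0.97 j [-1.26  0.3   0.25  1.83 -0.09  1.02 -0.42] tcp [0.3337 0.4571 0.2562] F [-0.2  0.6 -0.5] w 0.0003
gauge tcp mm [ -80.4 -576.2  256.2] Fgauge [-0.1 -0.6 -0.5]
target [ 0.611 -0.048  0.256] shift [-2.302 -0.12   0.005] turn [0.    0.    0.522]
```

apply_moves(
  rows=[
    [[-0.17,0,0],[0,0,0.04]],
    [[-0.34,0,0],[0,0,0.08]],
    [[-0.5,-0.01,0],[0,0,0.13]],
    [[-0.67,-0.02,0],[0,0,0.18]],
    [[-0.84,-0.03,0],[0,0,0.22]],
    [[-1,-0.04,0],[0,0,0.26]],
    [[-1,-0.04,0],[0,0,0.26]],
  ],
)

```text
clock: 1.85
tcp_pos: [0.4564, 0.241, 0.2563]
orientation: [2.49, 1.914, -0.0]
contact_force: [-0.1, 1.2, -0.1]
grip_width: 0.0004
gripper_force: 0.0
```

```bash
python3 -c "
from h import *
plan(-90,0,.256,180)"
```

```text
clock 1.85 j [-1.04  0.23  0.51  1.96 -0.13  0.99 -0.73] tcp [0.4564 0.241  0.2563] F [-0.1  1.2 -0.1] w 0.0004
gauge tcp mm [ -88.2 -327.9  256.3] Fgauge [-0.4 -1.1 -0.1]
target [ 0.611 -0.048  0.256] shift [-0.959  0.895  0.002] turn [0.    0.    0.263]
```

apply_moves(
  rows=[
    [[-0.14,0.13,0],[0,0,0.04]],
    [[-0.28,0.26,0],[0,0,0.08]],
    [[-0.42,0.39,0],[0,0,0.12]],
    [[-0.56,0.52,0],[0,0,0.16]],
    [[-0.7,0.65,0],[0,0,0.2]],
    [[-0.84,0.78,0],[0,0,0.24]],
    [[-0.959,0.895,0],[0,0,0.263]],
    [[-0.959,0.895,0],[0,0,0.263]],
  ],
)

```text
clock: 2.85
tcp_pos: [0.612, -0.047, 0.2559]
orientation: [3.047, 0.757, -0.001]
contact_force: [0.1, 1.2, -0.4]
grip_width: 0.0003
gripper_force: 0.0
```

```bash
python3 -c "
from h import *
plan(-90,0,.062,180)"
```

```text
clock 2.85 j [-0.58  0.46  0.75  1.75 -0.35  1.08 -0.79] tcp [ 0.612  -0.047   0.2559] F [ 0.1  1.2 -0.4] w 0.0003
gauge tcp mm [-91.7  -0.6 255.9] Fgauge [-0.6 -1.  -0.4]
target [ 0.611 -0.048  0.062] shift [-0.006  0.001  0.776] turn [0.    0.    0.001]
```

apply_moves(
  rows=[
    [[0,0,0.13],[0,0,0]],
    [[0,0,0.26],[0,0,0]],
    [[0,0,0.4],[0,0,0]],
    [[0,0,0.52],[0,0,0]],
    [[0,0,0.62],[0,0,0]],
    [[0,0,0.7],[0,0,0]],
    [[0,0,0.75],[0,0,0]],
    [[0,0,0.776],[0,0,0]],
    [[0,0,0.776],[0,0,0]],
  ],
)

```text
clock: 3.98
tcp_pos: [0.6112, -0.0453, 0.0623]
orientation: [-3.048, -0.76, -0.0]
contact_force: [0.3, -0.6, 0.4]
grip_width: -0.0001
gripper_force: 0.0
```

```bash
python3 - <<'E'
from h import *
plan(-74,0,.062,180)
f=grab_frame('scene')['frame'][150:270,130:290]
cv2.imwrite('pics/d.png',cv2.resize(f[...,::-1],None,fx=4.5,fy=4.5,interpolation=cv2.INTER_CUBIC))
E
```

```text
clock 3.98 j [-0.44  0.69  0.58  1.88 -0.55  0.74 -0.64] tcp [ 0.6112 -0.0453  0.0623] F [ 0.3 -0.6  0.4] w -0.0001
gauge tcp mm [-91.8  -2.5  62.3] Fgauge [0.  0.6 0.4]
target [ 0.597 -0.056  0.062] shift [-0.071  0.01   0.001] turn [-0.    -0.     0.001]
```

View pics/d.png

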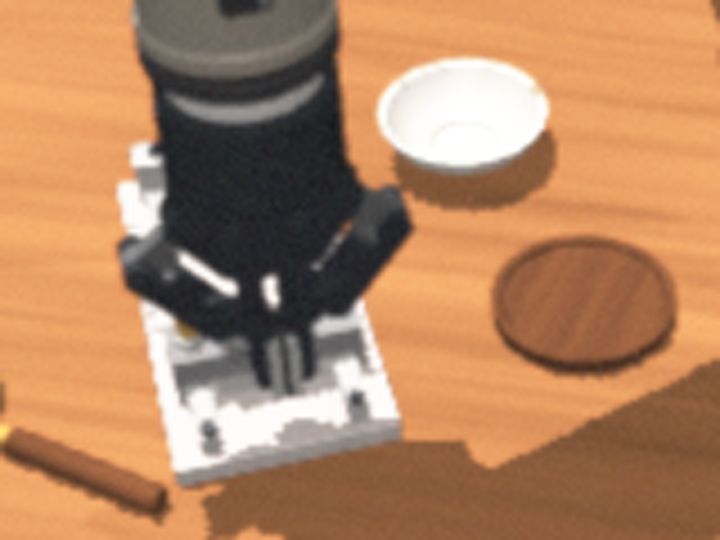

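The shut fingers stand behind the plate near (280,365), clear of the rails. Now I'll approach slowly to touch.

apply_moves(
  rows=[
    [[-0.02,0.01,0],[0,0,0]],
    [[-0.04,0.01,0],[0,0,0]],
    [[-0.05,0.01,0],[0,0,0]],
    [[-0.06,0.01,0],[0,0,0]],
    [[-0.07,0.01,0],[0,0,0]],
    [[-0.08,0.01,0],[0,0,0]],
    [[-0.09,0.01,0],[0,0,0]],
    [[-0.1,0.01,0],[0,0,0]],
    [[-0.11,0.01,0],[0,0,0]],
    [[-0.12,0.01,0],[0,0,0]],
  ],
)

```text
clock: 5.28
tcp_pos: [0.588, -0.0602, 0.0625]
orientation: [3.047, 0.762, 0.007]
contact_force: [6.6, 2.8, -4.4]
grip_width: -0.0002
gripper_force: 3.5
```

```bash
python3 -c "
from h import *
plan(-8.3,0,.062,180)"
```

```text
clock 5.28 j [-0.43  0.66  0.58  1.93 -0.55  0.7  -0.6 ] tcp [ 0.588  -0.0602  0.0625] F [ 6.6  2.8 -4.4] w -0.0002
gauge tcp mm [-64.3  -0.   62.5] Fgauge [-7.1  0.6 -4.4]
target [ 0.538 -0.086  0.062] shift [-0.224 -0.001  0.001] turn [ 0.    -0.001  0.002]
```

apply_moves(
  rows=[
    [[0,0,0],[0,0,0]],
    [[0,0,0],[0,0,0]],
  ],
)

```text
clock: 5.52
tcp_pos: [0.5868, -0.0609, 0.0625]
orientation: [3.048, 0.761, 0.003]
contact_force: [5.2, 2.3, -2.2]
grip_width: 0.0001
gripper_force: 2.7
```

```bash
python3 - <<'E'
from h import *
plan(-8.3,0,.062,180)
f=grab_frame('scene')['frame'][150:270,130:290]
cv2.imwrite('pics/e.png',cv2.resize(f[...,::-1],None,fx=4.5,fy=4.5,interpolation=cv2.INTER_CUBIC))
E
```

```text
clock 5.53 j [-0.43  0.66  0.58  1.93 -0.55  0.7  -0.6 ] tcp [ 0.5868 -0.0609  0.0625] F [ 5.2  2.3 -2.2] w 0.0001
gauge tcp mm [-62.9   0.   62.5] Fgauge [-5.7  0.4 -2.2]
target [ 0.538 -0.086  0.062] shift [-0.218 -0.001  0.002] turn [ 0.    -0.001  0.001]
```

View pics/e.png

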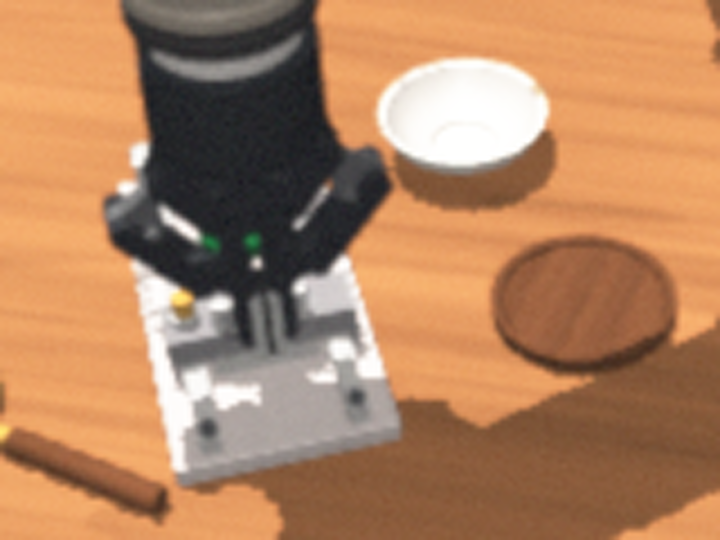

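The carriage is sliding: its rear edge near (265,345) has moved forward with the fingers. I'll carry on.

apply_moves(
  rows=[
    [[-0.02,0,0],[0,0,0]],
    [[-0.04,0,0],[0,0,0]],
    [[-0.06,0,0],[0,0,0]],
    [[-0.08,0,0],[0,0,0]],
    [[-0.1,0,0],[0,0,0]],
    [[-0.12,0,0],[0,0,0]],
    [[-0.14,0,0],[0,0,0]],
    [[-0.16,0,0],[0,0,0]],
    [[-0.18,0,0],[0,0,0]],
    [[-0.19,0,0],[0,0,0]],
  ],
)

```text
clock: 6.82
tcp_pos: [0.5451, -0.0827, 0.0625]
orientation: [-3.047, -0.761, -0.004]
contact_force: [6.2, 4.1, -2.8]
grip_width: -0.0
gripper_force: 3.5
```

```bash
python3 - <<'E'
from h import *
plan(-8.3,0,.062,180)
E
```

```text
clock 6.83 j [-0.4   0.61  0.58  2.03 -0.55  0.65 -0.54] tcp [ 0.5451 -0.0827  0.0625] F [ 6.2  4.1 -2.8] w -0.0
gauge tcp mm [-15.9  -0.2  62.5] Fgauge [-7.4 -0.7 -2.8]
target [ 0.538 -0.086  0.062] shift [-0.03   0.001  0.002] turn [-0.    -0.001  0.002]
```

apply_moves(
  rows=[
    [[-0.004,0,0],[0,0,0]],
    [[-0.008,0,0],[0,0,0]],
    [[-0.012,0,0],[0,0,0]],
    [[-0.016,0,0],[0,0,0]],
    [[-0.02,0,0],[0,0,0]],
    [[-0.024,0,0],[0,0,0]],
    [[-0.028,0,0],[0,0,0]],
  ],
)

```text
clock: 7.7
tcp_pos: [0.5387, -0.086, 0.0625]
orientation: [-3.047, -0.761, -0.003]
contact_force: [4.7, 3.4, -2.0]
grip_width: 0.0002
gripper_force: 3.1
```

```bash
python3 - <<'E'
from h import *
plan(-2,0,.062,180)
c=grab_frame('top')
f=c['frame'][125:260,260:440]
cv2.imwrite('pics/f.png',cv2.resize(f[...,::-1],None,fx=4.4,fy=4.4,interpolation=cv2.INTER_CUBIC))
E
```

```text
clock 7.7 j [-0.39  0.61  0.58  2.04 -0.54  0.65 -0.54] tcp [ 0.5387 -0.086   0.0625] F [ 4.7  3.4 -2. ] w 0.0002
gauge tcp mm [-8.7 -0.2 62.5] Fgauge [-5.7 -0.8 -2. ]
target [ 0.533 -0.089  0.062] shift [-0.027  0.001  0.002] turn [-0.    -0.001  0.002]
```

View pics/f.png

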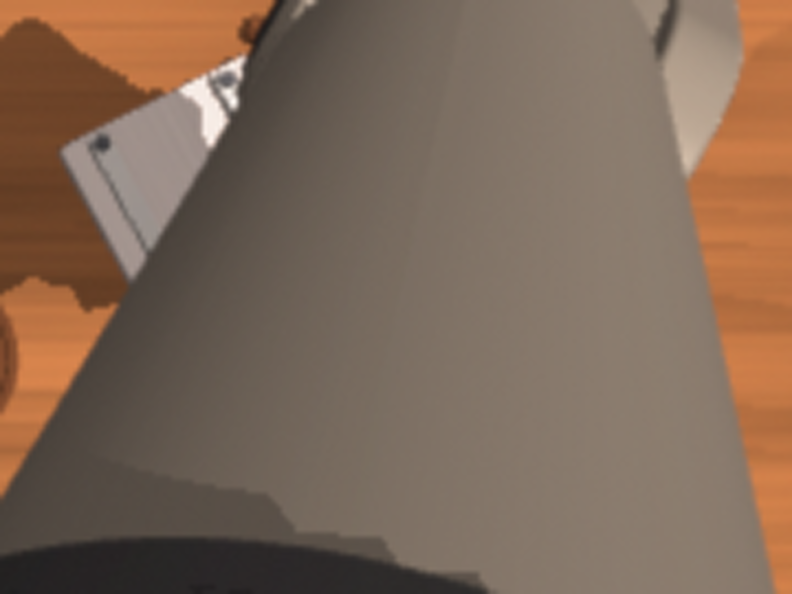

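The arm hides the gauge from the top camera, so I'll continue by force in small steps.

apply_moves(
  rows=[
    [[-0.004,0,0],[0,0,0]],
    [[-0.008,0,0],[0,0,0]],
    [[-0.012,0,0],[0,0,0]],
    [[-0.016,0,0],[0,0,0]],
    [[-0.016,0,0],[0,0,0]],
  ],
)

```text
clock: 8.38
tcp_pos: [0.5348, -0.088, 0.0625]
orientation: [-3.047, -0.761, -0.002]
contact_force: [3.9, 3.6, -1.2]
grip_width: 0.0002
gripper_force: 2.4
```

apply_moves(
  rows=[
    [[-0.003,0,0],[0,0,0]],
    [[-0.006,0,0],[0,0,0]],
  ],
)

```text
clock: 8.62
tcp_pos: [0.5334, -0.0888, 0.0624]
orientation: [-3.047, -0.761, -0.001]
contact_force: [2.8, 3.3, -0.5]
grip_width: 0.0002
gripper_force: 1.9
```

apply_moves(
  rows=[
    [[-0.003,0,0],[0,0,0]],
    [[-0.006,0,0],[0,0,0]],
  ],
)

```text
clock: 8.88
tcp_pos: [0.5305, -0.0911, 0.0622]
orientation: [3.048, 0.759, -0.002]
contact_force: [-0.7, 0.3, -0.3]
grip_width: 0.0001
gripper_force: 0.0
```

The push fell to nothing at TCP gauge x of about 0 to 1, where the click was expected. I'll draw back and lift.

apply_moves(
  rows=[
    [[0.03,0,0],[0,0,0]],
    [[0.08,0,0],[0,0,0]],
    [[0.12,0,0],[0,0,0]],
    [[0.12,0,-0.15],[0,0,0]],
    [[0.12,0,-0.35],[0,0,0]],
    [[0.12,0,-0.55],[0,0,0]],
    [[0.2,-0.2,-0.7],[0,0,0]],
    [[0.3,-0.4,-0.7],[0,0,0]],
    [[0.4,-0.6,-0.7],[0,0,0]],
    [[0.5,-0.8,-0.7],[0,0,0]],
  ],
)

```text
clock: 10.12
tcp_pos: [0.5481, 0.1472, 0.2377]
orientation: [-3.048, -0.76, -0.001]
contact_force: [1.8, -0.3, -0.3]
grip_width: -0.0002
gripper_force: 0.0
```

```bash
python3 - <<'E'
from h import *
plan(-2,0,.062,180)
c=grab_frame('top'); s=grab_frame('scene')
a=cv2.resize(c['frame'][120:255,265:400],(400,400),interpolation=cv2.INTER_CUBIC)
b=cv2.resize(s['frame'][160:260,140:240],(400,400),interpolation=cv2.INTER_CUBIC)
cv2.imwrite('pics/g.png',np.hstack([a,b])[...,::-1])
E
```

```text
clock 10.12 j [-0.95  0.39  0.75  1.87 -0.31  1.   -1.15] tcp [0.5481 0.1472 0.2377] F [ 1.8 -0.3 -0.3] w -0.0002
gauge tcp mm [-125.6 -202.2  237.7] Fgauge [-1.5  1.1 -0.3]
target [ 0.533 -0.089  0.062] shift [-0.499  0.807  0.703] turn [ 0.    -0.     0.001]
```

View pics/g.png

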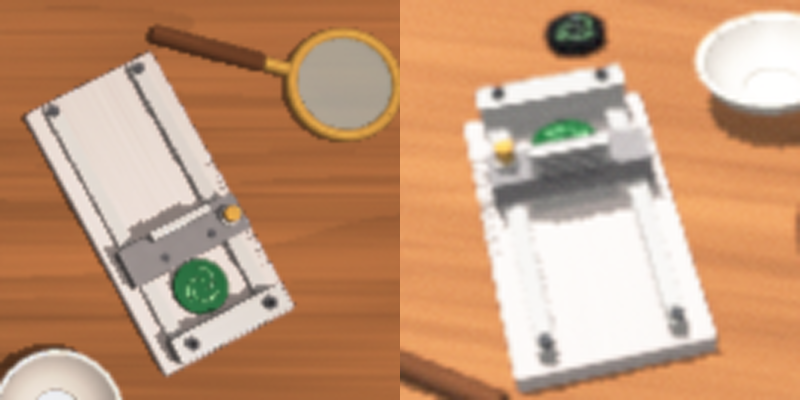

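The carriage now stands just before the green disc, with the brass plunger at (232,214) in the top half, near the notch mark. Everything else looks unmoved. I'll check its position in numbers.

```bash
python3 - <<'E'
from h import *
import pickle
p=np.load('p.npy'); c0=pickle.load(open('c.pkl','rb'))['top']; c=grab_frame('top')
inv=lambda P:(R.from_euler('z',-p[2]).apply(P-[p[0],p[1],0])*1e3).round(1)
for k in(c0,c):
    h=cv2.cvtColor(k['frame'],cv2.COLOR_RGB2HSV); 
    for n,lo,hi,z,(x0,y0,x1,y1) in(('brass',(15,130,120),(30,255,255),.045,(300,140,350,205)),('green',(50,100,40),(85,255,255),.021,(290,170,370,240))):
        m=cv2.inRange(h,lo,hi); q=np.zeros_like(m); q[y0:y1,x0:x1]=m[y0:y1,x0:x1]
        v,u=np.nonzero(q); print(n,len(u),u.mean().round(2),v.mean().round(2),inv(ray(k,[(u.mean(),v.mean())],z)))
# rectified view of whole gauge at z=38 for carriage front edge profile
    for z,y in((.038,-10),(.038,10),(.054,0)):
        X=np.arange(-100,60,.5); W=R.from_euler('z',p[2]).apply(np.c_[X,0*X+y,0*X]/1e3)+[p[0],p[1],z]
        pr=proj(k,W).astype(np.float32)
        I=cv2.remap(cv2.cvtColor(k['frame'],cv2.COLOR_RGB2GRAY),pr[:,0][None],pr[:,1][None],cv2.INTER_LINEAR)[0].astype(float)
        g=np.gradient(cv2.GaussianBlur(I[None],(9,1),0)[0]); i=np.argsort(-abs(g))
        pk=[]; 
        for j in i:
            if all(abs(X[j]-a)>4 for a,_ in pk): pk.append((X[j],round(g[j],1)))
            if len(pk)==6: break
        print(z,y,sorted((float(a),float(b)) for a,b in pk))
E
```

```text
brass 21 323.81 157.14 [[-52.4  36.8  45. ]]
green 224 327.99 208.73 [[43.3 -2.1 21. ]]
0.038 -10 [(-98.5, 10.3), (-72.0, -10.0), (-67.5, 9.5), (-62.5, -12.0), (-34.5, 9.9), (23.0, -14.0)]
0.038 10 [(-98.5, 11.4), (-67.5, 7.2), (-62.5, -11.2), (-35.0, 12.5), (33.0, -10.7), (54.0, 10.8)]
0.054 0 [(-96.5, 11.5), (-70.5, -10.0), (-65.0, 9.7), (-60.0, -12.4), (-33.0, 13.5), (27.5, -11.8)]
brass 21 343.05 191.81 [[27.7 35.9 45. ]]
green 233 332.07 216.27 [[60.8 -2.4 21. ]]
0.038 -10 [(-98.5, 11.5), (4.0, -12.2), (13.0, 12.2), (18.0, -11.0), (41.0, -7.5), (52.5, 3.2)]
0.038 10 [(-98.5, 12.6), (3.0, -7.3), (13.0, 11.5), (18.5, -10.0), (42.0, 11.2), (49.5, -12.1)]
0.054 0 [(-96.5, 13.2), (4.5, -12.9), (14.0, 12.3), (19.0, -11.2), (44.0, -12.6), (49.5, 3.8)]
```

The plunger measures at gauge x = 27.7, exactly over the notch. The striker's centre at 60.8 leaves it loose between jaws at 41.7 and 83. Handing in.

```bash
python3 -c "
from h import *
print(job.hand_in())"
```

```text
the job is handed in; nothing more can be done
None
```

I pushed the carriage until it clicked and it is seated in the size notch (plunger measured at gauge x = 27.7 mm); the green striker looks loose between the jaws, the hand is clear, and the job is handed in.

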